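# Finish dealing chocolate bars round the gift plates

## Robot

A 6-joint arm with a two-finger parallel gripper is mounted at the origin on the work surface. World frame = base frame: x ahead of the robot, y to its left, z up, the work surface at z = 0. Lengths are in m, angles in rad, forces in N, time in s.
With the tool pointing down it reaches from about 0.275 to 0.75 m from the base axis. Payload 10.2 kg.
Tool frame: the origin (TCP) lies midway between the tips of the shut fingers; the grasp point (between the pads) lies 19 mm behind it; z points along the fingers, y is the line along which they close (so a half turn about z gives the same grasp; the last joint's range is limited). The gripper opens to 85 mm and grips with 20 to 120 N. Pads are 22 mm wide; open, the fingers measure 114 mm over their backs; the gripper's body (76 mm by 85 mm) begins 54 mm behind the grasp point. The pads swing forward as they close: fully open they stand 13 mm farther back than shut.
Start: joints at [-1.439, 0.313, 1.498, -0, 1.331, -0.223], TCP at [0.182, -0.492, 0.231] pointing down, gripper open.
Joint ranges: [-2.94, 2.94], [-0.97, 2.17], [0.19, 2.56], [-1.23, 4.37], [0.02, 3.11], [-2.88, 2.88]. Speed limits (rad/s): [2.39, 2.39, 3.01, 3.14, 3.14, 3.14].

## Interface

Orientations are given as a rotation vector (axis times angle).
In Python, from workcell import move_to, move_l, move_joints, grip, wait, inverse_kinematics, get_state, grab_frame, PlanningError, sign_off gives the robot as it stands. Calls block until the motion is done:
- move_to(position, orientation): joint-space move of the TCP to a pose.
- move_l(position, v=0.15, frame=None): straight line of the TCP; frame=None keeps the orientation; v is the mean speed in m/s.
- move_joints(angles): joint-space move.
- grip(opening, strength=None): finger opening in m; strength is the grip in N (None keeps the last); returns when the fingers have stopped.
- wait(seconds).
- inverse_kinematics(position, orientation): joint angles nearest the present ones, or None.
- get_state(): the state.
- grab_frame(name): name is "scene" or "top" or "wrist"; returns a dict with "pixels" (384x512x3 uint8, red, green, blue), "z_map" (384x512 float32, m along the optical axis (not along the pixel's ray), 0 where there is no reading), "K" (3x3 intrinsics, pixels), "R" (3x3) and "t" (3): a world point X has camera coordinates R X + t; the wrist camera has in their place "T_tool_cam" (4x4, takes a point from camera to tool coordinates, whose origin is the TCP and whose axes are the flange's). Camera axes: x right, y down, z forward; pixel columns grow to the right and rows downward; lengths in m; the calibration is good to about 2 mm. A picture is of the moment at which its call begins: read the wrist's pose just before it.
A pose or a line that the arm cannot do raises PlanningError and nothing moves.
- sign_off(): hands the job in; it is judged then, once.
The state is a dict: "time_s": time; "joint_positions": joint angles; "qvel": joint speeds; "tau": joint torques, N m; "tool_pos": TCP position; "eef_rot": TCP orientation; "force": force on the tool from outside, world axes, zero at the start; "wrist_torque": the same for the moment, N m; "opening": finger opening in m; "grip_force": force on a finger pad.
Only numpy, scipy, OpenCV 4.12 (cv2) and the standard library are available. Lean on these libraries where they do the work, as an engineer would, in place of code of your own. Each camera call takes 0.05 s, during which the arm holds its last target. There are 200 camera calls.

## Task

Chocolate bars are being dealt round three plates, one per plate in turn; the red and blue plates have had their first bar and the white plate is next. Carry on with the four bars in the baking pan: complete the first round, then deal the second, until every plate holds two bars lying flat side by side inside its rim. Set each bar down rather than dropping it, leave the plates and the two bars already dealt where they are, and do not disturb the jar, the bowl or the spatula.

Things in the scene. Friction and masses are not known exactly. Their poses are not given: they have to be found in the camera images.
- bar0: one of four identical rigid chocolate bars lying flat in the baking pan, two rows of two, at least 35 mm free beside each long side: a dark brown block 76 long (its x) x 32 wide (its y) x 25 mm high, about 60 g (it varies), with a flat pale-pink icing heart on top. Origin: centre of its underside, z up
- bar1: another such bar in the pan, same as bar0
- bar2: another such bar in the pan, same as bar0
- bar3: another such bar in the pan, same as bar0
- dealt_red: a bar just like bar0 that already lies flat in the red plate, its centre about 30 mm to one side of the plate's centre and its long sides square to the line to that centre
- dealt_blue: a bar just like bar0 that already lies flat in the blue plate, its centre about 30 mm to one side of the plate's centre and its long sides square to the line to that centre
- plate_red: round red plate standing loose on the table, 148 mm across, 350 g, with one bar in it at the start. Origin: centre of its underside; flat inner floor 5 mm above that, 124 mm across; low sloping rim 12 mm high. Two bars fit lying parallel, side by side, their centres about 30 mm either side of the plate's centre (28 mm between them, room for a finger)
- plate_blue: round blue plate standing loose on the table, 148 mm across, 350 g, with one bar in it at the start. Origin: centre of its underside; flat inner floor 5 mm above that, 124 mm across; low sloping rim 12 mm high. Two bars fit lying parallel, side by side, their centres about 30 mm either side of the plate's centre (28 mm between them, room for a finger)
- plate_white: round white plate standing loose on the table, 148 mm across, 350 g, empty at the start. Origin: centre of its underside; flat inner floor 5 mm above that, 124 mm across; low sloping rim 12 mm high. Two bars fit lying parallel, side by side, their centres about 30 mm either side of the plate's centre (28 mm between them, room for a finger)
- pan: fixed paper-lined dark steel baking pan, 250 (its x) x 230 (its y) mm, rim 12 mm high, inner floor 5 mm above the table. Origin: centre of its underside. The bars lie roughly along its x
- jar: bystander: sprinkle jar with orange cap, 56 mm across, 85 mm high; origin: centre of its underside
- bowl: bystander: white bowl, 120 mm across, 55 mm high; origin: centre of its underside
- spatula: bystander: green-handled spatula, 250 mm long (its x), lying on the table left of the pan; origin: near the middle of its length, on its underside
Mind the look-alikes: they are no part of the job. What is meant by the plate_white is not green, and is the smaller of those in its own colour.

How it is judged:
On the way:
1. the first round is complete: the white plate holds a bar (((horizontal distance between bar0 and plate_white below 0.046 m and z of bar0 in the frame of plate_white below 0.008 m) or (horizontal distance between bar1 and plate_white below 0.046 m and z of bar1 in the frame of plate_white below 0.008 m) or (horizontal distance between bar2 and plate_white below 0.046 m and z of bar2 in the frame of plate_white below 0.008 m) or (horizontal distance between bar3 and plate_white below 0.046 m and z of bar3 in the frame of plate_white below 0.008 m))), for 0.2 s.
At the end, for the whole second after the job is handed in: each plate holds two bars, flat on its floor (underside less than 8 mm above the plate's underside, so neither stacked nor on the rim), each bar's centre within 46 mm of the plate's centre; all bars at rest; every plate and both bars dealt before within 30 mm of where they were (((horizontal distance between bar0 and plate_red below 0.046 m and z of bar0 in the frame of plate_red below 0.008 m) or (horizontal distance between bar1 and plate_red below 0.046 m and z of bar1 in the frame of plate_red below 0.008 m) or (horizontal distance between bar2 and plate_red below 0.046 m and z of bar2 in the frame of plate_red below 0.008 m) or (horizontal distance between bar3 and plate_red below 0.046 m and z of bar3 in the frame of plate_red below 0.008 m)) and ((horizontal distance between bar0 and plate_blue below 0.046 m and z of bar0 in the frame of plate_blue below 0.008 m) or (horizontal distance between bar1 and plate_blue below 0.046 m and z of bar1 in the frame of plate_blue below 0.008 m) or (horizontal distance between bar2 and plate_blue below 0.046 m and z of bar2 in the frame of plate_blue below 0.008 m) or (horizontal distance between bar3 and plate_blue below 0.046 m and z of bar3 in the frame of plate_blue below 0.008 m)) and (((horizontal distance between bar0 and plate_white below 0.046 m and z of bar0 in the frame of plate_white below 0.008 m) and (horizontal distance between bar1 and plate_white below 0.046 m and z of bar1 in the frame of plate_white below 0.008 m)) or ((horizontal distance between bar0 and plate_white below 0.046 m and z of bar0 in the frame of plate_white below 0.008 m) and (horizontal distance between bar2 and plate_white below 0.046 m and z of bar2 in the frame of plate_white below 0.008 m)) or ((horizontal distance between bar0 and plate_white below 0.046 m and z of bar0 in the frame of plate_white below 0.008 m) and (horizontal distance between bar3 and plate_white below 0.046 m and z of bar3 in the frame of plate_white below 0.008 m)) or ((horizontal distance between bar1 and plate_white below 0.046 m and z of bar1 in the frame of plate_white below 0.008 m) and (horizontal distance between bar2 and plate_white below 0.046 m and z of bar2 in the frame of plate_white below 0.008 m)) or ((horizontal distance between bar1 and plate_white below 0.046 m and z of bar1 in the frame of plate_white below 0.008 m) and (horizontal distance between bar3 and plate_white below 0.046 m and z of bar3 in the frame of plate_white below 0.008 m)) or ((horizontal distance between bar2 and plate_white below 0.046 m and z of bar2 in the frame of plate_white below 0.008 m) and (horizontal distance between bar3 and plate_white below 0.046 m and z of bar3 in the frame of plate_white below 0.008 m))) and horizontal distance between dealt_red and plate_red below 0.046 m and z of dealt_red in the frame of plate_red below 0.008 m and horizontal distance between dealt_blue and plate_blue below 0.046 m and z of dealt_blue in the frame of plate_blue below 0.008 m and distance of each of plate_red, plate_blue, plate_white, dealt_red, dealt_blue from where it was at the start of the episode below 0.03 m and linear speed of each of bar0, bar1, bar2, bar3, dealt_red, dealt_blue below 0.02 m/s); the robot touches nothing.
It fails at once if the red or blue plate gets its second bar while the white plate has none ((((horizontal distance between bar0 and plate_red below 0.046 m and z of bar0 in the frame of plate_red below 0.008 m) or (horizontal distance between bar1 and plate_red below 0.046 m and z of bar1 in the frame of plate_red below 0.008 m) or (horizontal distance between bar2 and plate_red below 0.046 m and z of bar2 in the frame of plate_red below 0.008 m) or (horizontal distance between bar3 and plate_red below 0.046 m and z of bar3 in the frame of plate_red below 0.008 m)) or ((horizontal distance between bar0 and plate_blue below 0.046 m and z of bar0 in the frame of plate_blue below 0.008 m) or (horizontal distance between bar1 and plate_blue below 0.046 m and z of bar1 in the frame of plate_blue below 0.008 m) or (horizontal distance between bar2 and plate_blue below 0.046 m and z of bar2 in the frame of plate_blue below 0.008 m) or (horizontal distance between bar3 and plate_blue below 0.046 m and z of bar3 in the frame of plate_blue below 0.008 m))) and not ((horizontal distance between bar0 and plate_white below 0.046 m and z of bar0 in the frame of plate_white below 0.008 m) or (horizontal distance between bar1 and plate_white below 0.046 m and z of bar1 in the frame of plate_white below 0.008 m) or (horizontal distance between bar2 and plate_white below 0.046 m and z of bar2 in the frame of plate_white below 0.008 m) or (horizontal distance between bar3 and plate_white below 0.046 m and z of bar3 in the frame of plate_white below 0.008 m))).
It fails at once if a bar is dropped or thrown (moves faster than 0.8 m/s, a fall of over 30 mm, with no finger on it) ((linear speed of bar0 above 0.8 m/s and contact force between the fingers and bar0 below 0.05 N) or (linear speed of bar1 above 0.8 m/s and contact force between the fingers and bar1 below 0.05 N) or (linear speed of bar2 above 0.8 m/s and contact force between the fingers and bar2 below 0.05 N) or (linear speed of bar3 above 0.8 m/s and contact force between the fingers and bar3 below 0.05 N)).
It fails at once if the jar, bowl or spatula is moved by more than 30 mm (distance of any of jar, bowl, spatula from where it was at the start of the episode above 0.03 m).
It also fails if it takes over 72 s, if anything falls off the work surface, if the arm or the gripper's body presses on something with over 40 N, if the wrist force passes 120 N, or if a joint passes its speed limit or range.

## Working session

There is one attempt and no reset: what is moved stays moved. The work goes in short steps, each a Python script; the robot and the scene stay as the last script left them, time stands still between calls to the robot, and variables do not carry over. Pictures are saved under pics/ and viewed, at most 10 in all, crops included, and the job is handed in when it is done.

```bash
mkdir -p pics; ls; python3 - <<'E'
from workcell import *
import cv2, numpy as np
for n in ("top","scene"):
    f=grab_frame(n); cv2.imwrite(f"pics/{n}0.png",f["pixels"][:,:,::-1]); np.savez(f"{n}0.npz",**f)
    print(n,f["K"].round(1).tolist(),f["R"].round(3).tolist(),f["t"])
s=get_state();print(s["time_s"],s["eef_rot"],s["opening"])
E
```

```text
pics
top [[385.8, 0.0, 250.1], [0.0, 385.8, 191.4], [0.0, 0.0, 1.0]] [[-0.023, -0.999, -0.032], [-0.996, 0.025, -0.085], [0.085, 0.03, -0.996]] [0.11704965 0.50293317 1.10418231]
scene [[356.0, 0.0, 259.3], [0.0, 356.0, 191.2], [0.0, 0.0, 1.0]] [[0.152, 0.988, 0.012], [0.776, -0.112, -0.621], [-0.613, 0.104, -0.783]] [-0.16167904 -0.36461376  1.26870917]
0.1 [-3.09115687e+00 -5.54157616e-01 -9.56735811e-05] 0.08567329169754362
```

View pics/top0.png

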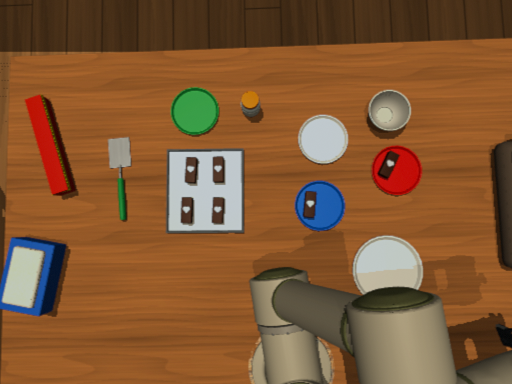

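View pics/scene0.png

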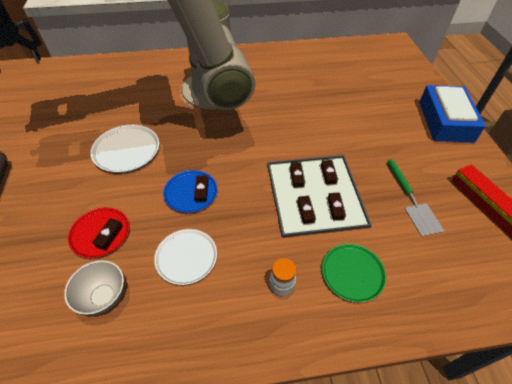

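The top view shows the pan bars at (191,169), (218,169), (187,210) and (218,210). The small white plate is at (323,139), red at (397,170) with its bar upper left, and blue at (320,205) with its bar to the left. The big white plate at (388,267) is the decoy. The scene view agrees with this.

```bash
cat > meas.py <<'E'
import cv2, numpy as np
def plane(f,uv,z):
    uv=np.asarray(uv,float).reshape(-1,2); K,R,t=f["K"],f["R"],f["t"]
    d=np.c_[uv,np.ones(len(uv))]@np.linalg.inv(K).T@R; c=-R.T@t
    return (c+d*((z-c[2])/d[:,2])[:,None])[:,:2]
def world(f):
    v,u=np.mgrid[:384,:512]; z=f["z_map"]
    p=np.stack([u*z,v*z,z],-1)@np.linalg.inv(f["K"]).T
    return (p-f["t"])@f["R"]
def blobs(mask,amin):
    cs,_=cv2.findContours(mask.astype(np.uint8),cv2.RETR_EXTERNAL,cv2.CHAIN_APPROX_NONE)
    return [c for c in cs if cv2.contourArea(c)>amin]
def bars(f):
    """[(xy, yaw, (long,short), meanz)] from top-face pixels"""
    W=world(f); rgb=f["pixels"].astype(int); out=[]
    dark=(rgb.max(-1)<110)&(rgb[...,0]>=rgb[...,2])|(rgb.min(-1)>150)
    m=(W[...,2]>.024)&(W[...,2]<.036)&(f["z_map"]>0)
    n,l,st,_=cv2.connectedComponentsWithStats(m.astype(np.uint8),connectivity=4)
    for i in range(1,n):
        if st[i,4]<80: continue
        P=W[l==i]; c,(a,b),th=cv2.minAreaRect(P[:,:2].astype(np.float32)*1000)
        if a<b: a,b,th=b,a,th+90
        if not(55<a<90 and 22<b<48): continue
        out.append((np.array(c)/1000,(th+90)%180-90,(round(a),round(b)),P[:,2].mean(),P[:,:2].mean(0)))
    return out
def plates(f,near=None):
    hsv=cv2.cvtColor(f["pixels"],cv2.COLOR_RGB2HSV).astype(int); H,S,V=hsv[...,0],hsv[...,1],hsv[...,2]
    ms=dict(red=((H<6)|(H>174))&(S>170)&(V>90),blue=(H>100)&(H<125)&(S>150)&(V>70),white=(S<45)&(V>120))
    out=[]
    for k,m in ms.items():
        for c in blobs(m,500):
            q=plane(f,cv2.convexHull(c),.012).astype(np.float32)*1000
            c0,(a,b),_=cv2.fitEllipse(plane(f,c,.012).astype(np.float32)*1000)
            cc,r=cv2.minEnclosingCircle(q)
            if 60<r<85: out.append((k,np.array(cc)/1000,round(r,1),np.round(c0)/1000,round(a),round(b)))
    return out
E
python3 - <<'E'
from meas import *
for n in("top","scene"):
    f=dict(np.load(n+"0.npz")); print(n)
    for b in bars(f): print("bar",b[0].round(3),round(b[1],1),b[2],round(b[3],4),b[4].round(3))
    for p in plates(f): print(p)
E
```

```text
top
bar [ 0.575 -0.3  ] -27.9 (76, 32) 0.0293 [ 0.574 -0.3  ]
bar [0.574 0.197] -0.7 (77, 30) 0.0302 [0.573 0.197]
bar [0.574 0.278] -4.0 (76, 33) 0.0302 [0.574 0.277]
bar [ 0.464 -0.068] -7.4 (76, 32) 0.0299 [ 0.464 -0.067]
bar [0.457 0.291] -1.3 (73, 33) 0.0306 [0.457 0.29 ]
bar [0.454 0.2  ] -3.1 (76, 32) 0.0302 [0.454 0.2  ]
('red', array([ 0.55947015, -0.32427652]), 73.1, array([ 0.559, -0.325]), 143, 144)
('blue', array([ 0.46071429, -0.0964374 ]), 72.3, array([ 0.461, -0.097]), 140, 142)
('white', array([ 0.65805841, -0.11366055]), 73.4, array([ 0.658, -0.114]), 143, 144)
scene
bar [0.458 0.291] -3.5 (78, 32) 0.0301 [0.461 0.29 ]
bar [0.457 0.2  ] -3.9 (77, 32) 0.0301 [0.459 0.199]
bar [ 0.468 -0.068] -7.4 (76, 32) 0.03 [ 0.47  -0.067]
bar [0.577 0.278] -4.4 (77, 32) 0.0301 [0.579 0.277]
bar [0.576 0.197] -0.5 (76, 32) 0.0302 [0.578 0.197]
bar [ 0.576 -0.3  ] -28.4 (76, 34) 0.0301 [ 0.579 -0.299]
('red', array([ 0.56015979, -0.32616818]), 73.9, array([ 0.56 , -0.326]), 143, 145)
('blue', array([ 0.46216425, -0.09780379]), 72.2, array([ 0.462, -0.098]), 141, 142)
('white', array([ 0.70653101, -0.31764706]), 62.7, array([ 0.707, -0.318]), 121, 124)
('white', array([ 0.65847467, -0.11463519]), 73.8, array([ 0.659, -0.115]), 143, 145)
('white', array([0.62431262, 0.48902838]), 67.1, array([0.637, 0.493]), 65, 124)
```

The sizes, heights and both cameras agree to within 3 mm. First bar, to the white plate.

```bash
cat > deal.py <<'E'
from workcell import *
import numpy as np
from scipy.spatial.transform import Rotation as Rn
ZT,ZG=.14,.009
def ori(xy,yaw):
    best=None
    for k in(0,180):
        a=np.radians(yaw+k); x=np.array([np.cos(a),np.sin(a),0]); z=np.array([0,0,-1.])
        rv=Rn.from_matrix(np.c_[x,np.cross(z,x),z]).as_rotvec(); q=inverse_kinematics([*xy,ZT],rv)
        if q is not None and (best is None or abs(q[5])<best[0]): best=(abs(q[5]),rv)
    return best[1]
def deal(src,syaw,dst,dyaw):
    grip(.060,30); r=ori(src,syaw)
    move_to([*src,ZT],r); move_l([*src,ZG],v=.12); grip(.02,30)
    s=get_state(); print("grip",round(s["opening"],4),round(s["grip_force"],1))
    move_l([*src,ZT],v=.15)
    s=get_state(); print("held",round(s["opening"],4),round(s["grip_force"],1),round(s["time_s"],1))
    assert s["opening"]>.025
    move_to([*dst,ZT],ori(dst,dyaw)); move_l([*dst,.035],v=.15); move_l([*dst,ZG+.0005],v=.04); wait(.1)
    print("force",np.round(get_state()["force"],1))
    grip(.041); wait(.1); move_l([*dst,ZT],v=.12); print("t",round(get_state()["time_s"],1))
n=lambda y:np.array([-np.sin(np.radians(y)),np.cos(np.radians(y))])
W=np.array([.6583,-.1142]); R=np.array([.5598,-.3252]); B=np.array([.4615,-.0972]); D=.027
E
python3 - <<'E'
from deal import *
deal([.575,.197],-.6,W+D*n(0),0)
import cv2
from meas import *
f=grab_frame("wrist"); cv2.imwrite("pics/w1.png",f["pixels"][:,:,::-1])
f=grab_frame("scene"); cv2.imwrite("pics/s1.png",f["pixels"][:,:,::-1])
for b in bars(f): print("bar",b[0].round(3),round(b[1],1),b[2],round(b[3],4))
for p in plates(f): print(p[:3])
E
```

```text
grip 0.0313 31.4
held 0.0314 30.8 5.9
force [-3.5  1.   4.6]
t 11.5
bar [0.459 0.291] -2.6 (76, 32) 0.0301
bar [0.457 0.2  ] -3.6 (76, 32) 0.0303
bar [0.577 0.278] -4.8 (75, 32) 0.0302
bar [ 0.577 -0.299] -27.3 (76, 34) 0.03
bar [ 0.661 -0.087] 0.1 (76, 32) 0.0303
('red', array([ 0.56003662, -0.32613031]), 74.2)
('white', array([ 0.70653101, -0.31764706]), 62.7)
('white', array([ 0.65820233, -0.11557893]), 73.2)
('white', array([0.62431262, 0.48902838]), 67.1)
```

View pics/w1.png

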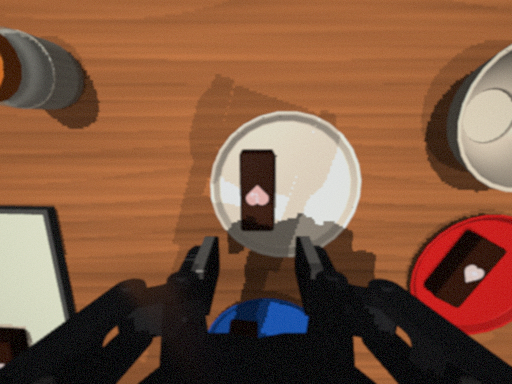

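The first bar lies flat at (258,190), inside the white plate's rim (centre about (286,183)), at z 0.030 as expected. Now the second round: red, blue, white.

```bash
python3 - <<'E'
from deal import *
deal([.575,.278],-4.3,R-D*n(-28),-28)
deal([.4555,.200],-3.4,B-D*n(-7.4),-7.4)
deal([.4575,.291],-2.6,W-D*n(0),0)
move_to([.40,.12,.25],ori([.40,.12],0))
import cv2
from meas import *
for k in("scene","top"):
    f=grab_frame(k); cv2.imwrite(f"pics/{k}2.png",f["pixels"][:,:,::-1]); print(k)
    for b in bars(f): print("bar",b[0].round(3),round(b[1],1),b[2],round(b[3],4))
    for p in plates(f): print(p[:3])
print(get_state()["time_s"])
E
```

```text
grip 0.0316 31.1
held 0.0314 30.6 16.7
force [-2.5  2.2  5.7]
t 22.3
grip 0.0316 30.4
held 0.0315 29.7 27.5
force [-4.2  1.   7.5]
t 33.0
grip 0.0314 31.5
held 0.0316 30.8 38.0
force [-3.1  1.1  4.9]
t 43.4
scene
bar [ 0.461 -0.124] -8.4 (79, 32) 0.0301
bar [ 0.467 -0.067] -7.1 (76, 32) 0.0303
bar [ 0.549 -0.348] -28.4 (76, 34) 0.03
bar [ 0.577 -0.3  ] -27.9 (76, 33) 0.03
bar [ 0.661 -0.087] 0.3 (77, 32) 0.0304
bar [ 0.661 -0.14 ] 0.1 (77, 31) 0.0304
('red', array([ 0.55998914, -0.3262019 ]), 74.1)
('blue', array([ 0.46216425, -0.09780379]), 72.2)
('white', array([ 0.70655054, -0.31744525]), 62.6)
('white', array([ 0.65823981, -0.11437659]), 73.9)
('white', array([0.62431262, 0.48902838]), 67.1)
top
bar [ 0.659 -0.088] -0.3 (75, 32) 0.0299
bar [ 0.657 -0.14 ] -2.9 (75, 32) 0.0299
bar [ 0.575 -0.3  ] -29.0 (75, 33) 0.0296
bar [ 0.548 -0.349] -27.8 (76, 33) 0.0296
bar [ 0.465 -0.068] -6.7 (76, 32) 0.0299
bar [ 0.459 -0.125] -8.5 (76, 33) 0.03
('red', array([ 0.55947015, -0.32427652]), 73.1)
('blue', array([ 0.46077597, -0.0964007 ]), 72.3)
('white', array([ 0.6586593 , -0.11357893]), 73.4)
45.7917
```

View pics/scene2.png

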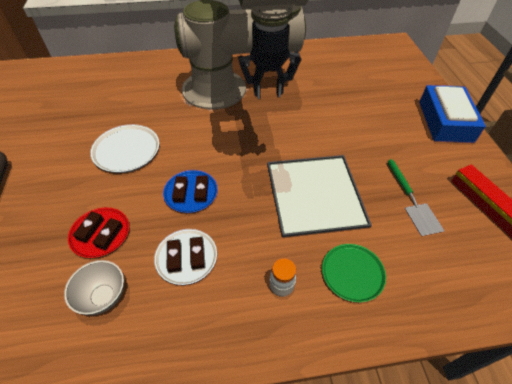

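All three plates — blue (190,190), red (98,232) and white (186,256) — hold two flat bars each. The pan is empty and the bystanders haven't moved.

```bash
python3 -c "from workcell import *; print(sign_off())"
```

```text
the job is handed in; nothing more can be done
None
```

All four bars were dealt in order (white, red, blue, white) and the job is handed in at about 46 s: the final pictures show two flat bars in each plate, with the plates, the two earlier bars and the bystanders where they were, but the sign-off returned no verdict.

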